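Run a stylus along a plaster mould's joint and count the mould

TASK

Take the stylus from its wooden stand and clear the bevelled joint on top of the plaster mould: set the tip down in the joint at the end flanked by the two round brass dowel heads and guide it in one pass along the dog-leg to the other end, slowly (never faster than 10 cm/s) and without lifting it out of the joint on the way. Then put the stylus back upright, fully down in its stand and let go of it, and push the tally counter's plunger down to its stop and release it to count the mould. Leave the cutter, jar, bowl and tile where they are.

Things in the scene. Friction and masses are not known exactly. Their poses are not given: they have to be found in the camera images.
- stylus: Loose stylus, 125 mm long, 60 g, standing tip down in the stand, tip 12 mm above the table. Origin at the very tip, z up along the tool. Steel ball tip 5 mm across on a 4.4 mm shank; from 35 to 125 mm above the tip a light wooden handle 18 x 18 mm square (faces square to own x, y) that stands on its flat bottom; its upper 60 mm stand out of the stand.
- stylus_tip (a point): Lowest point of the stylus's ball tip (same as the stylus origin).
- stand: Fixed wooden stand: foot 90 x 90 x 8 mm, block 60 x 60 mm, top 77 mm above the table. In its top a central square pocket 22 x 22 mm, 30 mm deep (sides along own x, y; bevelled mouth), with a 12 mm hole in the pocket's floor for the shank. Origin: centre of the underside, z up. The handle starts square to it. Stand and counter may change places.
- stand_top (a point): Centre of the pocket's mouth, on the stand's top face, 77 mm above the table.
- mould: Fixed white plaster block 130 (own x) x 170 (own y) x 60 mm high; origin: centre of underside. The joint on top is a V groove 16 mm wide, 8 deep, open at both ends, x, y in mm: (-12, -85), (-12, -28), (12, 28), (12, 85), straight between. The ball tip rests 1 mm above the groove's bottom line. Brass dowel heads 12 mm across at (-40, -70), (40, -70) mark the start.
- seam_start (a point): On the groove's bottom line (52 mm above the table), 10 mm in from the end with the brass dowel heads; mould x, y = -12, -75 mm.
- seam_bend1 (a point): First bend of the groove's bottom line; mould x, y = -12, -28 mm; 52 mm above the table.
- seam_mid (a point): Middle of the slanting leg of the groove's bottom line; mould x, y = 0, 0; 52 mm above the table.
- seam_bend2 (a point): Second bend of the groove's bottom line; mould x, y = 12, 28 mm; 52 mm above the table.
- seam_end (a point): On the groove's bottom line, 10 mm in from the far end; mould x, y = 12, 75 mm; 52 mm above the table.
- plunger (a joint): Travel of the tally counter's plunger in m: 0 up, 0.008 down on its stop. The spring takes about 1.5 N to start and 5 N to hold at the stop; it comes up by itself.
- plunger_top (a point): Centre of the top of the plunger head, an upright aluminium disc 26 mm in diameter, 58 mm above the table when up. It moves straight down and stands 12 mm proud of a dark collar 42 mm in diameter, on a fixed grey counter box 75 x 75 x 34 mm.
- cutter: Bystander: round metal cutter ring, 65 mm across, 31 mm high; origin at the centre of its underside.
- jar: Bystander: white glaze jar with a dark screw cap, 50 mm across, 62 mm high; origin at the centre of its underside.
- bowl: Bystander: grey bowl, 120 mm across, 60 mm high; origin at the centre of its underside.
- tile: Bystander: flat test tile, 75 x 45 x 8 mm; origin at the centre of its underside.

How it is judged:
On the way, in this order (a step that is already met when the one before it is completed fails the run):
1. the tip is down in the joint at the end with the brass dowel heads (distance between stylus_tip and seam_start below 0.007 m), for 0.04 s.
2. the tip is down in the joint at the first bend (distance between stylus_tip and seam_bend1 below 0.007 m), for 0.04 s.
3. the tip is down in the joint at the middle (distance between stylus_tip and seam_mid below 0.007 m), for 0.04 s.
4. the tip is down in the joint at the second bend (distance between stylus_tip and seam_bend2 below 0.007 m), for 0.04 s.
5. the tip is down in the joint at the far end (distance between stylus_tip and seam_end below 0.007 m), for 0.04 s.
6. the stylus is back in its stand and let go (horizontal distance between stylus and stand below 0.005 m and z of stylus_tip in the frame of stand below 0.016 m and angle between stylus's own z axis and vertical below 0.15 rad and contact force between the fingers and stylus below 0.1 N), for 0.2 s.
7. the counter's plunger is down on its stop (value of joint plunger above 0.0068 m), for 0.1 s.
At the end, for the whole second after the job is handed in: The stylus rests upright (within 0.15 rad) in its stand, within 5 mm of the pocket's centre and with its tip less than 16 mm above the table (fully down is 12 mm), untouched and at rest; the plunger is up again (under 1.5 mm) (all of step 6 and linear speed of stylus below 0.02 m/s and value of joint plunger below 0.0015 m).
It fails at once if the tip is lifted out of the joint between its ends (between 5.5 and 18 mm above the groove's bottom, over the joint, more than 30 mm from either end) (x of stylus_tip in the frame of mould between -0.035 and 0.035 m and y of stylus_tip in the frame of mould between -0.055 and 0.055 m and z of stylus_tip in the frame of mould between 0.0575 and 0.07 m).
It fails at once if the stylus moves faster than 0.12 m/s in the joint (x of stylus_tip in the frame of mould between -0.035 and 0.035 m and y of stylus_tip in the frame of mould between -0.06 and 0.06 m and z of stylus_tip in the frame of mould between 0.03 and 0.06 m and linear speed of stylus above 0.12 m/s).
It fails at once if a bystander (cutter, jar, bowl or tile) is moved by more than 20 mm (distance of any of cutter, jar, bowl, tile from where it was at the start of the episode above 0.02 m).
It also fails if it takes over 64 s, if anything falls off the work surface, if the arm or the gripper's body presses on something with over 40 N, if the wrist force passes 120 N, or if a joint passes its speed limit or range.

ROBOT

A 6-joint arm with a two-finger parallel gripper is mounted at the origin on the work surface; the furniture and walls round the work are solid. World frame = base frame: x ahead of the robot, y to its left, z up, the work surface at z = 0. Lengths are in m, angles in rad, forces in N, time in s.
With the tool pointing down it reaches from about 0.35 to 0.875 m from the base axis. Payload 4.2 kg.
Tool frame: the origin (TCP) lies at the very end of the fingers, on their centre line; the grasp point (between the pads) lies tcp_to_grasp behind it (tcp_to_grasp is the distance from the TCP to the grasp point, in m); z points along the fingers, y is the line along which they close (so a half turn about z gives the same grasp; the last joint's range is limited). The gripper opens to 87 mm and grips with 3 to 60 N. Pads are 19 mm wide; open, the fingers measure 117 mm over their backs; the gripper's body (75 mm by 190 mm) begins 51 mm behind the grasp point.
Start: joints at [-1.004, 0.385, 0.008, 0, -1.194, -0.259], TCP at [0.189, -0.596, 0.223] pointing down, gripper open.
Joint ranges: [-3.14, 3.14], [-1.21, 2.06], [-1.07, 1.41], [-3.16, 2.05], [-2.99, -0.16], [-3.1, 3.1]. Speed limits (rad/s): [2.79, 2.79, 3.14, 3.14, 3.14, 3.14].

INTERFACE

Orientations are given as a rotation vector (axis times angle).
In Python, from plant import * gives the robot as it stands.
- The arm moves only by the tool carry_out, never from a script. Its argument "series" is a list of rows, each an object with "xyz": the shift along the tool's x, y, z in cm, a list of three; "twist": the turn, a rotation vector about the tool's x, y, z in degrees, a list of three; "hand": the closure in counts, from 0 (fully open) to 255 (shut). In form: [{"xyz": [x, y, z], "twist": [wx, wy, wz], "hand": hand}, ...]. A call has 1 to 10 rows; each row shifts and turns the commanded pose from where the row before left it, along the tool's axes as they then stand; what a row does not reach is not made up. A row lasts 1/8 s, in which the tool goes at most 62.5 mm and 10.7 degrees, less where a joint would pass 70% of its speed; a pose out of reach is approached as far as the arm can. A call is refused whole if a number of a shift passes 6.25 or a number of a turn 10.7, either way. A call with a gripper value outside its range is refused whole. The fingers move at their own pace and stop on an object; the grip force is fixed at half the most. Time passes only in rows, so rows that do not move let the fingers close. It gives the time, the measured TCP pose, the force, the opening and the grip force at its end, in the units of the state.
- get_obs(): the state, without advancing time (a new reading comes with each control period).
- snapshot(name): name is "scene" or "top" or "wrist"; returns (picture, depth): 420x560x3 uint8, red, green, blue; 420x560 float32, m along the optical axis (not along the pixel's ray), 0 where there is no reading.
- camera_model(name): a dict with "mtx" (3x3 intrinsics, pixels), "cam_to_world" (4x4, takes a point from camera to world coordinates). Camera axes: x right, y up, looking along -z (the intrinsics and any distortion apply to the point x, -y, -z); pixel columns grow to the right and rows downward; lengths in m; the calibration is good to about 2 mm. A picture is of the moment at which its call begins: read the wrist's pose just before it. camera_model takes no time and is no camera call; for the wrist camera it gives the pose at the moment of the call.
- sign_off(): hands the job in; it is judged then, once.
The state is a dict: "clock": time; "joints": joint angles; "dq": joint speeds; "tau": joint torques, N m; "tcp_pos": TCP position; "orientation": TCP orientation; "ft_force": force on the tool from outside, world axes, zero at the start; "torque": the same for the moment, N m; "gripper_width": finger opening in m; "grasp_force": force on a finger pad.
Only numpy, scipy, OpenCV 4.12 (cv2) and the standard library are available. Lean on these libraries where they do the work, as an engineer would, in place of code of your own. Each camera call takes 0.05 s, during which the arm holds its last target. There are 200 camera calls.

## Working session

There is one attempt and no reset: what is moved stays moved. The work goes in short steps, Python scripts to look and compute and a tool call to move; the robot and the scene stay as the last step left them, time stands still between calls to the robot, and variables do not carry over. Pictures are saved under pics/ and viewed, at most 10 in all, crops included, and the job is handed in when it is done.

Besides the shell and the picture viewer there is one more tool, called after ">>>" as name([rows], argument=value, ...), one row to a line, values as JSON. carry_out: Moves the arm, as the interface text tells. Its arguments: {"type":"object","properties":{"series":{"type":"array","items":{"type":"object","properties":{"xyz":{"type":"array","items":{"type":"number"}},"twist":{"type":"array","items":{"type":"number"}},"hand":{"type":"number"}}}}},"required":["series"]}

```bash
mkdir -p pics; ls; python3 - <<'E'
from plant import *
import cv2,numpy as np
o=get_obs();print({k:np.round(v,4).tolist() for k,v in o.items()})
for n in("scene","top"):
    p,d=snapshot(n);np.savez(n+".npz",p=p,d=d,**{k:v for k,v in camera_model(n).items()})
    cv2.imwrite(f"pics/{n}0.png",p[:,:,::-1]);print(n,camera_model(n))
try: print(tcp_to_grasp)
except Exception as e: print(e)
E
```

```text
pics
{'clock': 0.0, 'joints': [-1.0044, 0.3856, 0.0066, -0.0005, -1.194, -0.2586], 'dq': [0.0007, 0.0008, -0.001, -0.001, 0.0012, 0.001], 'tau': [-0.001, -39.0664, 18.7406, 4.2199, 0.011, -0.0002], 'tcp_pos': [0.1892, -0.595, 0.2215], 'orientation': [0.4812, -3.1041, -0.0034], 'ft_force': [-0.2586, -0.2407, 0.9254], 'torque': [0.053, 0.0492, 0.0474], 'grasp_force': 0.0, 'gripper_width': 0.0868}
scene {'mtx': array([[514.44416792,   0.        , 292.84317602],
       [  0.        , 514.44416792, 215.34369871],
       [  0.        ,   0.        ,   1.        ]]), 'cam_to_world': array([[-0.73041133,  0.44248986, -0.52029032, -0.02631983],
       [-0.68299828, -0.46922946,  0.55976519,  0.63937744],
       [ 0.00355488,  0.76421623,  0.64495033,  0.84762833],
       [ 0.        ,  0.        ,  0.        ,  1.        ]])}
top {'mtx': array([[429.82085943,   0.        , 277.79186072],
       [  0.        , 429.82085943, 201.86819598],
       [  0.        ,   0.        ,   1.        ]]), 'cam_to_world': array([[ 1.00721691e-03,  9.90238750e-01, -1.39377916e-01,
         4.89531405e-01],
       [-9.99981260e-01,  1.83902013e-03,  5.83931067e-03,
        -5.72581952e-03],
       [ 6.03863049e-03,  1.39369423e-01,  9.90222045e-01,
         1.02306398e+00],
       [ 0.00000000e+00,  0.00000000e+00,  0.00000000e+00,
         1.00000000e+00]])}
0.0187
```

View pics/scene0.png

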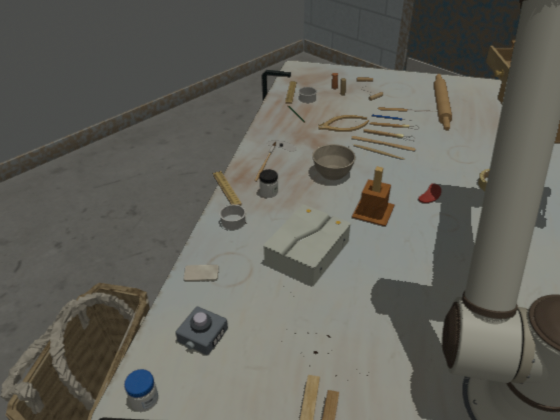

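View pics/top0.png

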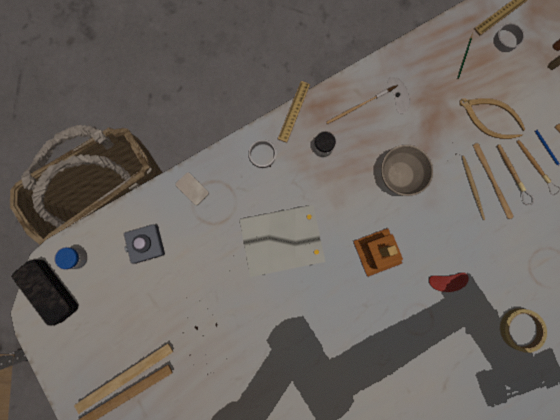

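The scene view shows the mould near (308,240), the stand with the stylus at (376,200), and the counter at (201,325). In the top view the mould is at (283,240), with dowels at (309,216) and (317,252) on its right side. The stand is at (380,252) with the handle top at (391,251), and the plunger is at (141,242).

```bash
cat > h.py <<'E'
import numpy as np,cv2
def ray(M,T,uv,z):
    uv=np.atleast_2d(uv).astype(float)
    d=np.c_[(uv[:,0]-M[0,2])/M[0,0],-(uv[:,1]-M[1,2])/M[1,1],-np.ones(len(uv))]@T[:3,:3].T
    return T[:3,3]+d*((z-T[2,3])/d[:,2])[:,None]
def cloud(d,M,T):
    v,u=np.mgrid[:d.shape[0],:d.shape[1]]
    c=np.stack([(u-M[0,2])/M[0,0]*d,-(v-M[1,2])/M[1,1]*d,-d],-1)
    w=c@T[:3,:3].T+T[:3,3]; w[d==0]=np.nan; return w
def rect(P):
    r=cv2.minAreaRect((P[:,:2]*1000).astype(np.float32));return r
E
python3 - <<'E'
from h import *
f=np.load("top.npz");p,d,M,T=f["p"],f["d"],f["mtx"],f["cam_to_world"]
W=cloud(d,M,T);z=W[...,2]
t=W[300:330,330:400].reshape(-1,3);print("table z",np.nanmedian(t[:,2]))
def sel(u0,u1,v0,v1,a,b):
    m=np.zeros(z.shape,bool);m[v0:v1,u0:u1]=(z[v0:v1,u0:u1]>a)&(z[v0:v1,u0:u1]<b);return m
for n,b in dict(mould=(230,335,195,285,.052,.068),standtop=(345,415,225,280,.070,.084),handle=(345,415,225,285,.125,.145),plung=(115,170,215,270,.052,.064),collar=(115,170,215,270,.042,.05),box=(115,170,215,270,.028,.05),foot=(345,415,225,280,.004,.012)).items():
    m=sel(*b);P=W[m];v,u=np.nonzero(m)
    if len(P): print(n,len(P),"zmed",np.median(P[:,2]).round(4),"mean",P.mean(0).round(4),"rect",rect(P),"px",u.mean(),v.mean())
hsv=cv2.cvtColor(p,cv2.COLOR_RGB2HSV)
m=cv2.inRange(hsv,(15,120,120),(35,255,255));m[:,:230]=0;m[:,335:]=0;m[:195]=0;m[285:]=0
n,_,s,c=cv2.connectedComponentsWithStats(m);print(s[1:,4],c[1:],ray(M,T,c[1:],.06).round(4))
cv2.imwrite("pics/t1.png",cv2.resize(p[190:290,220:420,::-1],None,fx=4,fy=4,interpolation=cv2.INTER_CUBIC))
E
```

```text
table z 0.001069644065343489
mould 4391 zmed 0.0604 mean [ 0.5392 -0.0198  0.0602] rect ((539.8782958984375, -19.688804626464844), (130.2166748046875, 170.1797332763672), 11.35948371887207) px 281.48599407879755 240.0387155545434
standtop 627 zmed 0.0776 mean [ 0.5147 -0.2427  0.0776] rect ((515.2901611328125, -245.56871032714844), (60.18069839477539, 61.32099914550781), 20.587722778320312) px 383.414673046252 250.8835725677831
handle 89 zmed 0.1377 mean [ 0.515  -0.2443  0.1368] rect ((515.4845581054688, -245.58529663085938), (18.037002563476562, 18.838016510009766), 17.76877212524414) px 391.39325842696627 249.93258426966293
plung 104 zmed 0.0583 mean [0.5332 0.2984 0.058 ] rect ((533.2756958007812, 298.38433837890625), (22.70014190673828, 24.714401245117188), 88.55326843261719) px 139.03846153846155 242.4903846153846
collar 150 zmed 0.0458 mean [0.5335 0.2972 0.046 ] rect ((533.8243408203125, 299.14129638671875), (40.67227554321289, 38.539794921875), 89.87043762207031) px 141.22666666666666 242.6
box 964 zmed 0.0345 mean [0.5329 0.2971 0.0358] rect ((533.72705078125, 299.04583740234375), (75.14787292480469, 75.77918243408203), 16.625335693359375) px 142.62966804979254 243.06639004149378
foot 711 zmed 0.0082 mean [ 0.5153 -0.2348  0.0079] rect ((514.3198852539062, -252.02268981933594), (163.49789428710938, 127.1336898803711), 88.7752914428711) px 372.6596343178622 251.45569620253164
[17 16] [[308.64705882 216.47058824]
 [316.         251.5       ]] [[ 0.592  -0.081   0.06  ]
 [ 0.5136 -0.0966  0.06  ]]
```

View pics/t1.png

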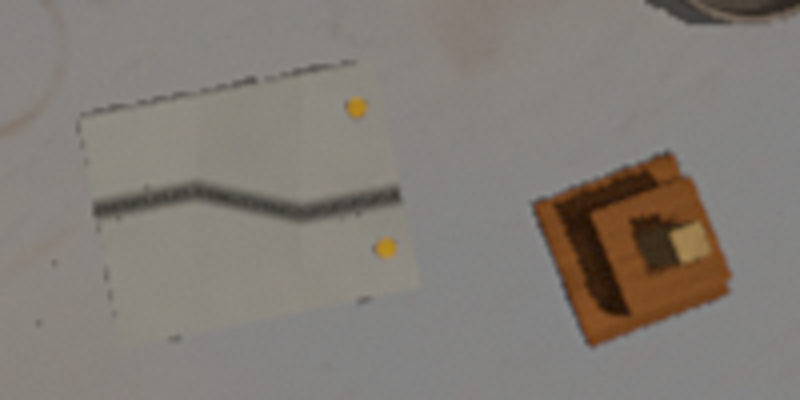

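The top-view measurements match the given sizes:

| Item | Centre x, y (m) | Angle | Check |
|---|---|---|---|
| Mould | (0.540, -0.020) | 11.4° | rectangle 130.2x170.2 mm |
| Dowels | as above | 11.3° | spacing 80 mm, same direction as the mould |
| Stand | (0.515, -0.246) | about 20° | |
| Handle | same spot as the stand | | top at z = 0.137 |
| Plunger | (0.533, 0.299) | | top at z = 0.058 |

The dowel end is at -y. Next I'll go above the stand.

```bash
cat >> h.py <<'E'
from scipy.spatial.transform import Rotation as Ro
def state(o):
    R=Ro.from_rotvec(o["orientation"]).as_matrix();p=np.array(o["tcp_pos"])
    print("t",round(float(o["clock"]),2),"tcp",p.round(4),"yaw",np.degrees(np.arctan2(-R[1,0],-R[0,0])).round(2),"toolz",R[:,2].round(4),"F",np.round(o["ft_force"],1),"w",round(float(o["gripper_width"]),4),"gf",np.round(o["grasp_force"],1))
    return p,R
def go(o,xyz,yaw=None):
    p,R=state(o);print("tool cm",((np.array(xyz)-p)@R*100).round(2))
    if yaw is not None:
        c,s=np.cos(np.radians(yaw)),np.sin(np.radians(yaw))
        G=np.array([[-c,-s,0],[-s,c,0],[0,0,-1]]);print("twist",np.degrees(Ro.from_matrix(R.T@G).as_rotvec()).round(2))
E
python3 - <<'E'
from plant import *
from h import *
go(get_obs(),[.515,-.2455,.24],20)
f=np.load("scene.npz");W=cloud(f["d"],f["mtx"],f["cam_to_world"])
x,y,z=W[...,0],W[...,1],W[...,2]
def s(cx,cy,r,a,b):
    P=W[(abs(x-cx)<r)&(abs(y-cy)<r)&(z>a)&(z<b)];print(len(P),np.median(P[:,2]).round(4),rect(P))
s(.515,-.2455,.05,.072,.082);s(.515,-.2455,.02,.132,.141);s(.54,-.02,.12,.056,.064);s(.533,.299,.03,.055,.061);s(.533,.299,.06,.031,.037)
E
```

```text
t 0.1 tcp [ 0.1892 -0.5951  0.2216] yaw 17.62 toolz [-7.0e-04  1.9e-03 -1.0e+00] F [-0.6 -0.3  1.1] w 0.0871 gf 0.0
tool cm [-41.64  23.46  -1.8 ]
twist [ 0.11 -0.   -2.38]
345 0.0781 ((515.4337158203125, -244.09800720214844), (60.434749603271484, 66.21369171142578), 20.662006378173828)
50 0.1376 ((514.55419921875, -243.45904541015625), (17.81112289428711, 20.079675674438477), 14.891988754272461)
2767 0.0612 ((540.6073608398438, -19.989532470703125), (132.8406982421875, 176.5255126953125), 10.982852935791016)
106 0.0592 ((533.844482421875, 300.4161071777344), (24.186920166015625, 26.15449333190918), 75.75155639648438)
744 0.035 ((532.237548828125, 300.2004699707031), (76.15010070800781, 77.03692626953125), 15.69393539428711)
```

>>> carry_out([
  {"xyz": [-5.2, 2.93, -0.22], "twist": [0, 0, -0.3], "hand": 0},
  {"xyz": [-5.2, 2.93, -0.22], "twist": [0, 0, -0.3], "hand": 0},
  {"xyz": [-5.2, 2.93, -0.22], "twist": [0, 0, -0.3], "hand": 0},
  {"xyz": [-5.2, 2.93, -0.22], "twist": [0, 0, -0.3], "hand": 0},
  {"xyz": [-5.2, 2.93, -0.22], "twist": [0, 0, -0.3], "hand": 0},
  {"xyz": [-5.2, 2.93, -0.22], "twist": [0, 0, -0.3], "hand": 0},
  {"xyz": [-5.2, 2.93, -0.22], "twist": [0, 0, -0.3], "hand": 0},
  {"xyz": [-5.2, 2.93, -0.22], "twist": [0, 0, -0.3], "hand": 0},
  {"xyz": [0, 0, 0], "twist": [0, 0, 0], "hand": 0},
  {"xyz": [0, 0, 0], "twist": [0, 0, 0], "hand": 0},
])

```text
clock: 1.35
tcp_pos: [0.5079, -0.2401, 0.2396]
orientation: [0.547, -3.092, -0.001]
ft_force: [0.8, -0.6, -0.2]
gripper_width: 0.0873
grasp_force: 0.0
```

```bash
python3 - <<'E'
from plant import *
from h import *
go(get_obs(),[.515,-.2455,.24],20)
p,d=snapshot("wrist");c=camera_model("wrist");np.savez("wrist.npz",p=p,d=d,**c)
cv2.imwrite("pics/w0.png",p[:,:,::-1])
W=cloud(d,c["mtx"],c["cam_to_world"]);x,y,z=W[...,0],W[...,1],W[...,2]
def s(cx,cy,r,a,b):
    P=W[(abs(x-cx)<r)&(abs(y-cy)<r)&(z>a)&(z<b)]
    if len(P):print(len(P),np.median(P[:,2]).round(4),rect(P))
s(.515,-.2455,.05,.072,.082);s(.515,-.2455,.02,.132,.141);s(.54,-.02,.12,.056,.064)
E
```

```text
t 1.35 tcp [ 0.5079 -0.2401  0.2396] yaw 20.07 toolz [-1.4e-03  3.0e-04 -1.0e+00] F [ 0.8 -0.6 -0.2] w 0.0873 gf 0.0
tool cm [-0.48 -0.75 -0.04]
twist [ 0.04 -0.07  0.07]
2064 0.0769 ((516.0858154296875, -246.78372192382812), (60.746055603027344, 60.02473068237305), 20.543067932128906)
347 0.1368 ((515.2705688476562, -246.8572998046875), (17.328386306762695, 17.332359313964844), 20.064950942993164)
5908 0.06 ((524.100830078125, -24.518150329589844), (97.59261322021484, 171.08114624023438), 11.165302276611328)
```

View pics/w0.png

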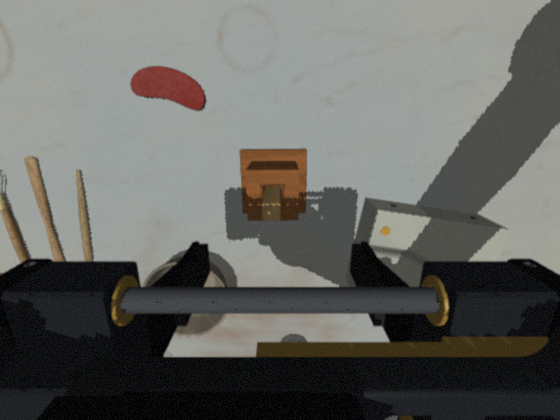

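The wrist view shows the stand at (273,185) with the handle in its middle, and the mould at right with a dowel at (385,231). The wrist depth agrees with the top view to within about 1.3 mm. I'll align, descend and close.

>>> carry_out([
  {"xyz": [-0.5, -0.84, 0], "twist": [0, 0, -0.2], "hand": 0},
  {"xyz": [0, 0, 4], "twist": [0, 0, 0], "hand": 0},
  {"xyz": [0, 0, 4], "twist": [0, 0, 0], "hand": 0},
  {"xyz": [0, 0, 4], "twist": [0, 0, 0], "hand": 0},
  {"xyz": [0, 0, 2], "twist": [0, 0, 0], "hand": 0},
  {"xyz": [0, 0, 1], "twist": [0, 0, 0], "hand": 0},
  {"xyz": [0, 0, 0], "twist": [0, 0, 0], "hand": 0},
  {"xyz": [0, 0, 0], "twist": [0, 0, 0], "hand": 0},
])

```text
clock: 2.4
tcp_pos: [0.5167, -0.247, 0.0913]
orientation: [-0.551, 3.091, -0.002]
ft_force: [-0.2, -0.2, 0.2]
gripper_width: 0.0869
grasp_force: 0.0
```

```bash
python3 - <<'E'
from plant import *
from h import *
go(get_obs(),[.5155,-.2463,.090],20.3)
E
```

```text
t 2.4 tcp [ 0.5167 -0.247   0.0913] yaw 20.23 toolz [ 2.2e-03 -7.0e-04 -1.0e+00] F [-0.2 -0.2  0.2] w 0.0869 gf 0.0
tool cm [0.08 0.11 0.13]
twist [-0.08  0.1  -0.07]
```

>>> carry_out([
  {"xyz": [0.05, 0.08, 0.1], "twist": [0, 0, 0], "hand": 0},
  {"xyz": [0, 0, 0], "twist": [0, 0, 0], "hand": 180},
  {"xyz": [0, 0, 0], "twist": [0, 0, 0], "hand": 220},
  {"xyz": [0, 0, 0], "twist": [0, 0, 0], "hand": 255},
  {"xyz": [0, 0, 0], "twist": [0, 0, 0], "hand": 255},
  {"xyz": [0, 0, 0], "twist": [0, 0, 0], "hand": 255},
  {"xyz": [0, 0, 0], "twist": [0, 0, 0], "hand": 255},
  {"xyz": [0, 0, 0], "twist": [0, 0, 0], "hand": 255},
])

```text
clock: 3.4
tcp_pos: [0.5152, -0.2459, 0.0891]
orientation: [0.552, -3.093, -0.0]
ft_force: [-0.7, 0.8, 0.1]
gripper_width: 0.0249
grasp_force: 0.0
```

```bash
python3 - <<'E'
from plant import *
from h import *
go(get_obs(),[.5155,-.2463,.090],20.3)
E
```

```text
t 3.4 tcp [ 0.5152 -0.2459  0.0891] yaw 20.23 toolz [-1.e-04  0.e+00 -1.e+00] F [-0.7  0.8  0.1] w 0.0249 gf 0.0
tool cm [-0.02 -0.05 -0.09]
twist [ 0.   -0.   -0.07]
```

Still closing. I'll wait, then lift.

>>> carry_out([
  {"xyz": [0, 0, 0], "twist": [0, 0, 0], "hand": 255},
  {"xyz": [0, 0, 0], "twist": [0, 0, 0], "hand": 255},
  {"xyz": [0, 0, 0], "twist": [0, 0, 0], "hand": 255},
  {"xyz": [0, 0, 0], "twist": [0, 0, 0], "hand": 255},
  {"xyz": [0, 0, 0], "twist": [0, 0, 0], "hand": 255},
  {"xyz": [0, 0, 0], "twist": [0, 0, 0], "hand": 255},
])

```text
clock: 4.15
tcp_pos: [0.5151, -0.2459, 0.0891]
orientation: [0.552, -3.093, -0.0]
ft_force: [0.7, -0.2, -1.0]
gripper_width: 0.0178
grasp_force: 30.0
```

```bash
python3 - <<'E'
from plant import *
from h import *
for _ in range(1): go(get_obs(),[.5155,-.2463,.090],20.3)
E
```

```text
t 4.15 tcp [ 0.5151 -0.2459  0.0891] yaw 20.23 toolz [-1.e-04  0.e+00 -1.e+00] F [ 0.7 -0.2 -1. ] w 0.0178 gf 30.0
tool cm [-0.02 -0.05 -0.09]
twist [ 0.   -0.   -0.07]
```

>>> carry_out([
  {"xyz": [0, 0, -1], "twist": [0, 0, 0], "hand": 255},
  {"xyz": [0, 0, -2.5], "twist": [0, 0, 0], "hand": 255},
  {"xyz": [0, 0, -3], "twist": [0, 0, 0], "hand": 255},
  {"xyz": [0, 0, -3], "twist": [0, 0, 0], "hand": 255},
  {"xyz": [0, 0, -2.5], "twist": [0, 0, 0], "hand": 255},
  {"xyz": [0, 0, 0], "twist": [0, 0, 0], "hand": 255},
  {"xyz": [0, 0, 0], "twist": [0, 0, 0], "hand": 255},
])

```text
clock: 5.03
tcp_pos: [0.5145, -0.2456, 0.2085]
orientation: [0.551, -3.092, -0.002]
ft_force: [-0.4, 0.6, -1.9]
gripper_width: 0.0181
grasp_force: 30.0
```

```bash
python3 - <<'E'
from plant import *
from h import *
o=get_obs();p,R=state(o)
f=np.load("top.npz")
a=np.radians(11.3);C=np.array([.5400,-.0203]);A=np.array([[np.cos(a),-np.sin(a)],[np.sin(a),np.cos(a)]])
for m in [(-12,-75),(-12,-28),(0,0),(12,28),(12,75),(12,85)]: print(m,(C+A@np.array(m)/1000).round(4))
s=C+A@np.array([-.012,-.075]);go(o,[*s,.052+.0771+.03],20.3)
p,d=snapshot("wrist");c=camera_model("wrist");np.savez("wrist2.npz",p=p,d=d,**c)
cv2.imwrite("pics/w1.png",p[:,:,::-1])
p2,d2=snapshot("scene");cv2.imwrite("pics/s1.png",p2[:,:,::-1]);np.savez("scene2.npz",p=p2,d=d2,**camera_model("scene"))
W=cloud(d2,f["mtx"]*0+camera_model("scene")["mtx"],camera_model("scene")["cam_to_world"])
q=o["tcp_pos"];m=(np.linalg.norm(W[...,:2]-np.array(q[:2]),axis=-1)<.03)&(W[...,2]<q[2]-.002)&(W[...,2]>.10)
P=W[m];i=np.argsort(P[:,2]);print(P[i][:40:3].round(4))
E
```

```text
t 5.03 tcp [ 0.5145 -0.2456  0.2085] yaw 20.22 toolz [-1.2e-03  9.0e-04 -1.0e+00] F [-0.4  0.6 -1.9] w 0.0181 gf 30.0
(-12, -75) [ 0.5429 -0.0962]
(-12, -28) [ 0.5337 -0.0501]
(0, 0) [ 0.54   -0.0203]
(12, 28) [0.5463 0.0095]
(12, 75) [0.5371 0.0556]
(12, 85) [0.5351 0.0654]
t 5.03 tcp [ 0.5145 -0.2456  0.2085] yaw 20.22 toolz [-1.2e-03  9.0e-04 -1.0e+00] F [-0.4  0.6 -1.9] w 0.0181 gf 30.0
tool cm [-7.83 13.03  4.95]
twist [ 0.07 -0.05 -0.08]
[[ 0.5145 -0.2416  0.1358]
 [ 0.5158 -0.247   0.1383]
 [ 0.5179 -0.2455  0.141 ]
 [ 0.5126 -0.2445  0.1498]
 [ 0.5122 -0.2433  0.1534]
 [ 0.514  -0.2406  0.1596]
 [ 0.519  -0.2431  0.1618]
 [ 0.5111 -0.2396  0.1643]
 [ 0.5092 -0.2526  0.1673]
 [ 0.5142 -0.2392  0.1688]
 [ 0.5056 -0.2389  0.1701]
 [ 0.5205 -0.2355  0.1705]
 [ 0.5134 -0.2334  0.172 ]
 [ 0.5065 -0.2473  0.174 ]]
```

View pics/w1.png

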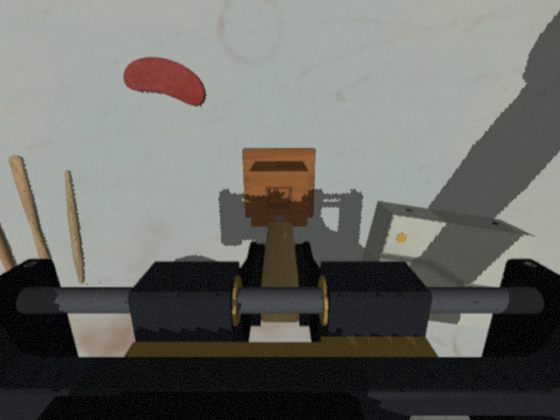

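The wrist view shows the handle gripped and hanging straight above the stand, with its lower end around (280,225) and the pocket at (279,190). I'll move over the seam start.

>>> carry_out([
  {"xyz": [-1.3, 2.17, 0], "twist": [0, 0, 0], "hand": 255},
  {"xyz": [-1.3, 2.17, 0], "twist": [0, 0, 0], "hand": 255},
  {"xyz": [-1.3, 2.17, 0], "twist": [0, 0, 0], "hand": 255},
  {"xyz": [-1.3, 2.17, 0], "twist": [0, 0, 0], "hand": 255},
  {"xyz": [-1.3, 2.17, 0], "twist": [0, 0, 0], "hand": 255},
  {"xyz": [-1.3, 2.17, 0], "twist": [0, 0, 0], "hand": 255},
  {"xyz": [0, 0, 2.5], "twist": [0, 0, 0], "hand": 255},
  {"xyz": [0, 0, 2.5], "twist": [0, 0, 0], "hand": 255},
  {"xyz": [0, 0, 0], "twist": [0, 0, 0], "hand": 255},
  {"xyz": [0, 0, 0], "twist": [0, 0, 0], "hand": 255},
])

```text
clock: 6.38
tcp_pos: [0.5438, -0.0969, 0.1596]
orientation: [-0.552, 3.092, -0.001]
ft_force: [0.3, -0.8, -0.4]
gripper_width: 0.0179
grasp_force: 30.0
```

```bash
python3 - <<'E'
from plant import *
from h import *
o=get_obs();go(o,[.5429,-.0962,.052+.0771+.002],20.3)
for n in("top","wrist"):
  p,d=snapshot(n);c=camera_model(n);np.savez(n+"3.npz",p=p,d=d,**c)
  if n=="wrist": cv2.imwrite("pics/w3.png",cv2.resize(p[120:270,180:380,::-1],None,fx=4,fy=4))
E
```

```text
t 6.38 tcp [ 0.5438 -0.0969  0.1596] yaw 20.25 toolz [ 5.e-04 -5.e-04 -1.e+00] F [ 0.3 -0.8 -0.4] w 0.0179 gf 30.0
tool cm [0.06 0.1  2.85]
twist [-0.04  0.01 -0.05]
```

View pics/w3.png

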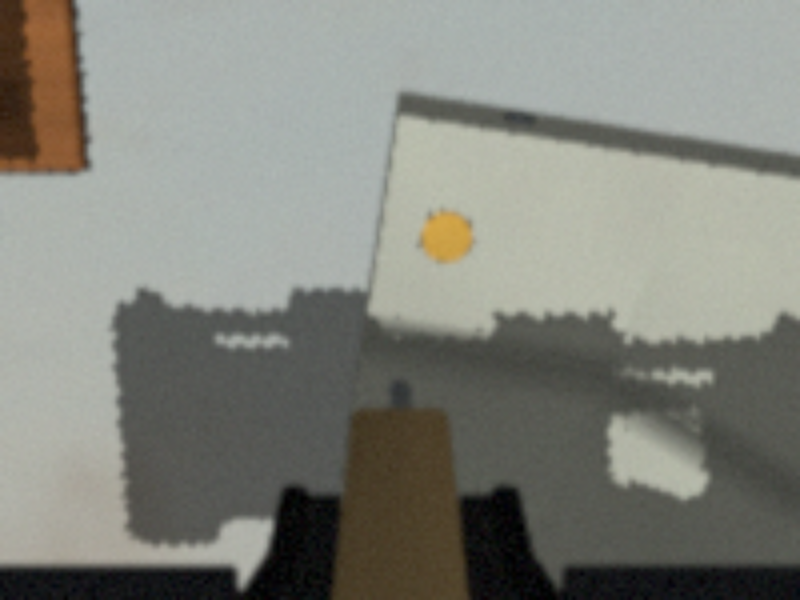

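The wrist crop shows the tip end at crop (400,385), which is full (280,216). It sits just ahead of the groove's start, which is seen at about (375,345), and a dowel is at (447,236). I'll check the tip and the groove line numerically.

```bash
python3 - <<'E'
from h import *
f=np.load("wrist3.npz");M,T=f["mtx"],f["cam_to_world"]
print("tip",ray(M,T,[[280,215.5]],.085).round(4))
hsv=cv2.cvtColor(f["p"],cv2.COLOR_RGB2HSV);m=cv2.inRange(hsv,(15,120,120),(35,255,255));m[:150]=0;m[200:]=0
n,_,s,c=cv2.connectedComponentsWithStats(m);print("dowel",s[1:,4],ray(M,T,c[1:],.06).round(4),"expected",.5400+.04*np.cos(np.radians(11.3))+.07*np.sin(np.radians(11.3)),-.0203+.04*np.sin(np.radians(11.3))-.07*np.cos(np.radians(11.3)), "or (-40):",.54-.0392+.0137,-.0203-.0078-.0686)
a=np.radians(11.3);C=np.array([.5400,-.0203]);A=np.array([[np.cos(a),-np.sin(a)],[np.sin(a),np.cos(a)]])
for nm in("top","wrist3","wrist","wrist2"):
    g=np.load(nm+".npz");W=cloud(g["d"],g["mtx"],g["cam_to_world"])
    L=(W[...,:2]-C)@A*1000;z=W[...,2]
    for y0 in(-60,-40,0,40,60):
        k=(abs(L[...,1]-y0)<8)&(abs(L[...,0])<30)&(z>.048)&(z<.0565);x=L[k][:,0]-(12/28*L[k][:,1] if y0==0 else 0)
        print(nm,y0,k.sum(),np.round([x.mean(),z[k].min()],4) if k.sum() else "")
E
```

```text
tip [[ 0.5434 -0.0971  0.085 ]]
dowel [111] [[ 0.5149 -0.0967  0.06  ]] expected 0.5929408164388408 -0.0811051803285622 or (-40): 0.5145000000000001 -0.0967
top -60 27 [-11.9865   0.0521]
top -40 24 [-10.9181   0.0512]
top 0 25 [-0.29    0.0496]
top 40 24 [11.5164  0.0516]
top 60 29 [11.7457  0.0495]
wrist3 -60 151 [-10.6602   0.051 ]
wrist3 -40 153 [-10.6047   0.051 ]
wrist3 0 152 [0.9484 0.051 ]
wrist3 40 130 [13.5803  0.0511]
wrist3 60 136 [13.53    0.0505]
wrist -60 75 [-10.4584   0.0509]
wrist -40 73 [-10.6808   0.0507]
wrist 0 17 [-0.6935  0.0521]
wrist 40 0 
wrist 60 0 
wrist2 -60 80 [-11.168   0.05 ]
wrist2 -40 104 [-10.775    0.0503]
wrist2 0 112 [0.7102 0.0503]
wrist2 40 36 [10.7182  0.0505]
wrist2 60 4 [8.1995 0.0541]
```

The wrist view puts the groove about 1 mm in +x of my estimate, so the tip is already over the groove. I'll lower it.

>>> carry_out([
  {"xyz": [0, 0, 0.8], "twist": [0, 0, 0], "hand": 255},
  {"xyz": [0, 0, 0.8], "twist": [0, 0, 0], "hand": 255},
  {"xyz": [0, 0, 0.6], "twist": [0, 0, 0], "hand": 255},
  {"xyz": [0, 0, 0.4], "twist": [0, 0, 0], "hand": 255},
  {"xyz": [0, 0, 0.2], "twist": [0, 0, 0], "hand": 255},
  {"xyz": [0, 0, 0], "twist": [0, 0, 0], "hand": 255},
  {"xyz": [0, 0, 0], "twist": [0, 0, 0], "hand": 255},
])

```text
clock: 7.35
tcp_pos: [0.5435, -0.0967, 0.1314]
orientation: [-0.552, 3.092, -0.0]
ft_force: [0.6, 1.1, -1.2]
gripper_width: 0.0179
grasp_force: 30.0
```

```bash
python3 - <<'E'
from plant import *
from h import *
o=get_obs();go(o,[.5437,-.0960,.053+.0771],20.3)
E
```

```text
t 7.35 tcp [ 0.5435 -0.0967  0.1314] yaw 20.24 toolz [ 5.e-04  0.e+00 -1.e+00] F [ 0.6  1.1 -1.2] w 0.0179 gf 30.0
tool cm [-0.05  0.06  0.13]
twist [-0.01  0.02 -0.06]
```

>>> carry_out([
  {"xyz": [0, 0, 0.07], "twist": [0, 0, 0], "hand": 255},
  {"xyz": [0, 0, 0.07], "twist": [0, 0, 0], "hand": 255},
  {"xyz": [0, 0, 0], "twist": [0, 0, 0], "hand": 255},
  {"xyz": [0, 0, 0], "twist": [0, 0, 0], "hand": 255},
])

```text
clock: 7.85
tcp_pos: [0.5434, -0.0968, 0.1301]
orientation: [-0.552, 3.092, -0.0]
ft_force: [-0.9, 0.1, 2.5]
gripper_width: 0.0178
grasp_force: 30.0
```

```bash
python3 - <<'E'
from plant import *
from h import *
o=get_obs();go(o,[.5437,-.0960,.053+.0771],20.3)
E
```

```text
t 7.85 tcp [ 0.5434 -0.0968  0.1301] yaw 20.24 toolz [ 3.e-04 -1.e-04 -1.e+00] F [-0.9  0.1  2.5] w 0.0178 gf 30.0
tool cm [-0.06  0.06 -0.  ]
twist [-0.01  0.02 -0.06]
```

Light contact of about 2.5 N, seated. First leg: 9 rows of 5.3 mm.

>>> carry_out([
  {"xyz": [-0.08, 0.52, 0], "twist": [0, 0, 0], "hand": 255},
  {"xyz": [-0.08, 0.52, 0], "twist": [0, 0, 0], "hand": 255},
  {"xyz": [-0.08, 0.52, 0], "twist": [0, 0, 0], "hand": 255},
  {"xyz": [-0.08, 0.52, 0], "twist": [0, 0, 0], "hand": 255},
  {"xyz": [-0.08, 0.52, 0], "twist": [0, 0, 0], "hand": 255},
  {"xyz": [-0.08, 0.52, 0], "twist": [0, 0, 0], "hand": 255},
  {"xyz": [-0.08, 0.52, 0], "twist": [0, 0, 0], "hand": 255},
  {"xyz": [-0.08, 0.52, 0], "twist": [0, 0, 0], "hand": 255},
  {"xyz": [-0.08, 0.52, 0], "twist": [0, 0, 0], "hand": 255},
  {"xyz": [0, 0, 0], "twist": [0, 0, 0], "hand": 255},
])

```text
clock: 9.1
tcp_pos: [0.5339, -0.0493, 0.1297]
orientation: [-0.552, 3.092, 0.002]
ft_force: [-0.7, 0.3, 0.5]
gripper_width: 0.0178
grasp_force: 30.0
```

```bash
python3 - <<'E'
from plant import *
from h import *
o=get_obs();C=np.array([.5408,-.0201]);a=np.radians(11.3);A=np.array([[np.cos(a),-np.sin(a)],[np.sin(a),np.cos(a)]])
print(((o["tcp_pos"][:2]-C)@A*1000).round(1))
for m in[(-12,-28),(0,0),(12,28)]: go(o,[*(C+A@np.array(m)/1000),.1298],20.3)
E
```

```text
[-12.5 -27.3]
t 9.1 tcp [ 0.5339 -0.0493  0.1297] yaw 20.25 toolz [ 3.0e-04  1.3e-03 -1.0e+00] F [-0.7  0.3  0.5] w 0.0178 gf 30.0
tool cm [-0.04 -0.08 -0.01]
twist [ 0.06  0.04 -0.05]
t 9.1 tcp [ 0.5339 -0.0493  0.1297] yaw 20.25 toolz [ 3.0e-04  1.3e-03 -1.0e+00] F [-0.7  0.3  0.5] w 0.0178 gf 30.0
tool cm [-1.66  2.5  -0.01]
twist [ 0.06  0.04 -0.05]
t 9.1 tcp [ 0.5339 -0.0493  0.1297] yaw 20.25 toolz [ 3.0e-04  1.3e-03 -1.0e+00] F [-0.7  0.3  0.5] w 0.0178 gf 30.0
tool cm [-3.28  5.08 -0.  ]
twist [ 0.06  0.04 -0.05]
```

>>> carry_out([
  {"xyz": [-0.28, 0.42, 0], "twist": [0, 0, 0], "hand": 255},
  {"xyz": [-0.28, 0.42, 0], "twist": [0, 0, 0], "hand": 255},
  {"xyz": [-0.28, 0.42, 0], "twist": [0, 0, 0], "hand": 255},
  {"xyz": [-0.28, 0.42, 0], "twist": [0, 0, 0], "hand": 255},
  {"xyz": [-0.28, 0.42, 0], "twist": [0, 0, 0], "hand": 255},
  {"xyz": [-0.27, 0.42, 0], "twist": [0, 0, 0], "hand": 255},
  {"xyz": [0, 0, 0], "twist": [0, 0, 0], "hand": 255},
])

```text
clock: 9.98
tcp_pos: [0.5406, -0.0197, 0.1296]
orientation: [-0.551, 3.093, 0.003]
ft_force: [-4.5, 3.7, 1.8]
gripper_width: 0.0181
grasp_force: 30.0
```

```bash
python3 - <<'E'
from plant import *
from h import *
o=get_obs();C=np.array([.5408,-.0201]);a=np.radians(11.3);A=np.array([[np.cos(a),-np.sin(a)],[np.sin(a),np.cos(a)]])
print(((o["tcp_pos"][:2]-C)@A*1000).round(1))
for m in[(12,28),(12,75)]: go(o,[*(C+A@np.array(m)/1000),.1298],20.3)
E
```

```text
[-0.1  0.4]
t 9.97 tcp [ 0.5406 -0.0197  0.1296] yaw 20.22 toolz [-2.0e-04  1.9e-03 -1.0e+00] F [-4.5  3.7  1.8] w 0.0181 gf 30.0
tool cm [-1.62  2.54 -0.01]
twist [ 0.11  0.03 -0.08]
t 9.97 tcp [ 0.5406 -0.0197  0.1296] yaw 20.22 toolz [-2.0e-04  1.9e-03 -1.0e+00] F [-4.5  3.7  1.8] w 0.0181 gf 30.0
tool cm [-2.35  7.18 -0.  ]
twist [ 0.11  0.03 -0.08]
```

The wall pushes toward -x, so I'll bias the next half-leg about 0.7 mm toward -x.

>>> carry_out([
  {"xyz": [-0.24, 0.43, 0], "twist": [0, 0, 0], "hand": 255},
  {"xyz": [-0.26, 0.43, 0], "twist": [0, 0, 0], "hand": 255},
  {"xyz": [-0.26, 0.43, 0], "twist": [0, 0, 0], "hand": 255},
  {"xyz": [-0.26, 0.43, 0], "twist": [0, 0, 0], "hand": 255},
  {"xyz": [-0.27, 0.43, 0], "twist": [0, 0, 0], "hand": 255},
  {"xyz": [-0.27, 0.43, 0], "twist": [0, 0, 0], "hand": 255},
  {"xyz": [0, 0, 0], "twist": [0, 0, 0], "hand": 255},
])

```text
clock: 10.85
tcp_pos: [0.5471, 0.0098, 0.1301]
orientation: [-0.552, 3.091, 0.002]
ft_force: [-5.0, 1.3, 4.0]
gripper_width: 0.0178
grasp_force: 30.0
```

```bash
python3 - <<'E'
from plant import *
from h import *
o=get_obs();C=np.array([.5404,-.0201]);a=np.radians(11.3);A=np.array([[np.cos(a),-np.sin(a)],[np.sin(a),np.cos(a)]])
print(((o["tcp_pos"][:2]-C)@A*1000).round(1))
for m in[(12,28),(12,76)]: go(o,[*(C+A@np.array(m)/1000),.1298],20.3)
E
```

```text
[12.4 28. ]
t 10.85 tcp [0.5471 0.0098 0.1301] yaw 20.25 toolz [ 0.0015  0.0015 -1.    ] F [-5.   1.3  4. ] w 0.0178 gf 30.0
tool cm [0.04 0.   0.03]
twist [ 0.05  0.11 -0.05]
t 10.85 tcp [0.5471 0.0098 0.1301] yaw 20.25 toolz [ 0.0015  0.0015 -1.    ] F [-5.   1.3  4. ] w 0.0178 gf 30.0
tool cm [-0.7   4.75  0.04]
twist [ 0.05  0.11 -0.05]
```

>>> carry_out([
  {"xyz": [0.0, 0.47, 0], "twist": [0, 0, 0], "hand": 255},
  {"xyz": [-0.06, 0.48, 0], "twist": [0, 0, 0], "hand": 255},
  {"xyz": [-0.07, 0.48, 0], "twist": [0, 0, 0], "hand": 255},
  {"xyz": [-0.07, 0.48, 0], "twist": [0, 0, 0], "hand": 255},
  {"xyz": [-0.07, 0.48, 0], "twist": [0, 0, 0], "hand": 255},
  {"xyz": [-0.07, 0.48, 0], "twist": [0, 0, 0], "hand": 255},
  {"xyz": [-0.07, 0.48, 0], "twist": [0, 0, 0], "hand": 255},
  {"xyz": [-0.07, 0.48, 0], "twist": [0, 0, 0], "hand": 255},
  {"xyz": [-0.07, 0.48, 0], "twist": [0, 0, 0], "hand": 255},
  {"xyz": [-0.07, 0.46, 0], "twist": [0, 0, 0], "hand": 255},
])

```text
clock: 12.1
tcp_pos: [0.5361, 0.0559, 0.1299]
orientation: [-0.552, 3.092, -0.0]
ft_force: [0.9, -1.4, 0.1]
gripper_width: 0.0179
grasp_force: 30.0
```

>>> carry_out([
  {"xyz": [0, 0, 0], "twist": [0, 0, 0], "hand": 255},
  {"xyz": [0, 0, 0], "twist": [0, 0, 0], "hand": 255},
])

```text
clock: 12.35
tcp_pos: [0.5362, 0.0559, 0.1299]
orientation: [-0.552, 3.092, 0.001]
ft_force: [0.6, 1.7, -0.4]
gripper_width: 0.0177
grasp_force: 30.0
```

```bash
python3 - <<'E'
from plant import *
from h import *
o=get_obs();C=np.array([.5404,-.0201]);a=np.radians(11.3);A=np.array([[np.cos(a),-np.sin(a)],[np.sin(a),np.cos(a)]])
print(((o["tcp_pos"][:2]-C)@A*1000).round(1))
go(o,[.5155,-.2463,.2085],20.3)
p,d=snapshot("scene");c=camera_model("scene");np.savez("scene4.npz",p=p,d=d,**c)
cv2.imwrite("pics/s4.png",cv2.resize(p[140:300,220:420,::-1],None,fx=4,fy=3.75))
E
```

```text
[10.7 75.4]
t 12.35 tcp [0.5362 0.0559 0.1299] yaw 20.24 toolz [ 9.e-04  7.e-04 -1.e+00] F [ 0.6  1.7 -0.4] w 0.0177 gf 30.0
tool cm [ 12.38 -27.64  -7.88]
twist [ 0.02  0.06 -0.06]
```

View pics/s4.png

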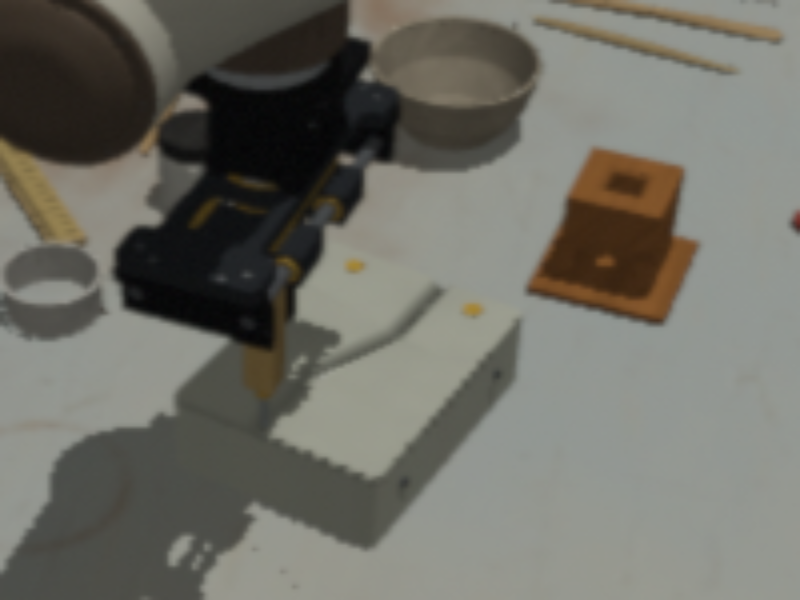

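The scene crop shows the stylus at about (262,400), standing in the groove by the far end of the mould. The stand is empty, with its pocket at (627,183). I'll lift clear and go back over the stand.

>>> carry_out([
  {"xyz": [0, 0, -0.8], "twist": [0, 0, 0], "hand": 255},
  {"xyz": [0, 0, -2], "twist": [0, 0, 0], "hand": 255},
  {"xyz": [0, 0, -2.5], "twist": [0, 0, 0], "hand": 255},
  {"xyz": [0, 0, -2.6], "twist": [0, 0, 0], "hand": 255},
  {"xyz": [2.4, -5.4, 0], "twist": [0, 0, 0], "hand": 255},
  {"xyz": [2.5, -5.5, 0], "twist": [0, 0, 0], "hand": 255},
  {"xyz": [2.5, -5.5, 0], "twist": [0, 0, 0], "hand": 255},
  {"xyz": [2.5, -5.6, 0], "twist": [0, 0, 0], "hand": 255},
  {"xyz": [1.6, -3.6, 0], "twist": [0, 0, 0], "hand": 255},
  {"xyz": [0.9, -2, 0], "twist": [0, 0, 0], "hand": 255},
])

```text
clock: 13.65
tcp_pos: [0.5136, -0.2485, 0.2087]
orientation: [0.547, -3.092, -0.001]
ft_force: [-0.3, 0.2, -1.2]
gripper_width: 0.0181
grasp_force: 30.0
```

>>> carry_out([
  {"xyz": [0, 0, 0], "twist": [0, 0, 0], "hand": 255},
  {"xyz": [0, 0, 0], "twist": [0, 0, 0], "hand": 255},
  {"xyz": [0, 0, 0], "twist": [0, 0, 0], "hand": 255},
])

```text
clock: 14.02
tcp_pos: [0.5149, -0.2455, 0.2089]
orientation: [0.554, -3.092, -0.0]
ft_force: [-0.6, -0.3, -0.3]
gripper_width: 0.018
grasp_force: 30.0
```

```bash
python3 - <<'E'
from plant import *
from h import *
o=get_obs();go(o,[.5150,-.2459,.0891],20.23)
p,d=snapshot("wrist");c=camera_model("wrist");np.savez("wrist5.npz",p=p,d=d,**c)
W=cloud(d,c["mtx"],c["cam_to_world"]);x,y,z=W[...,0],W[...,1],W[...,2]
P=W[(abs(x-.515)<.05)&(abs(y+.2455)<.05)&(z>.072)&(z<.082)];print(len(P),rect(P))
cv2.imwrite("pics/w5.png",cv2.resize(p[120:270,180:380,::-1],None,fx=4,fy=4))
E
```

```text
t 14.03 tcp [ 0.5149 -0.2455  0.2089] yaw 20.3 toolz [-2.e-04  1.e-04 -1.e+00] F [-0.6 -0.3 -0.3] w 0.018 gf 30.0
tool cm [ 1.000e-02 -4.000e-02  1.198e+01]
twist [ 0.01 -0.01  0.07]
2681 ((516.087890625, -246.3321533203125), (59.85031509399414, 60.00040054321289), 20.539701461791992)
```

View pics/w5.png

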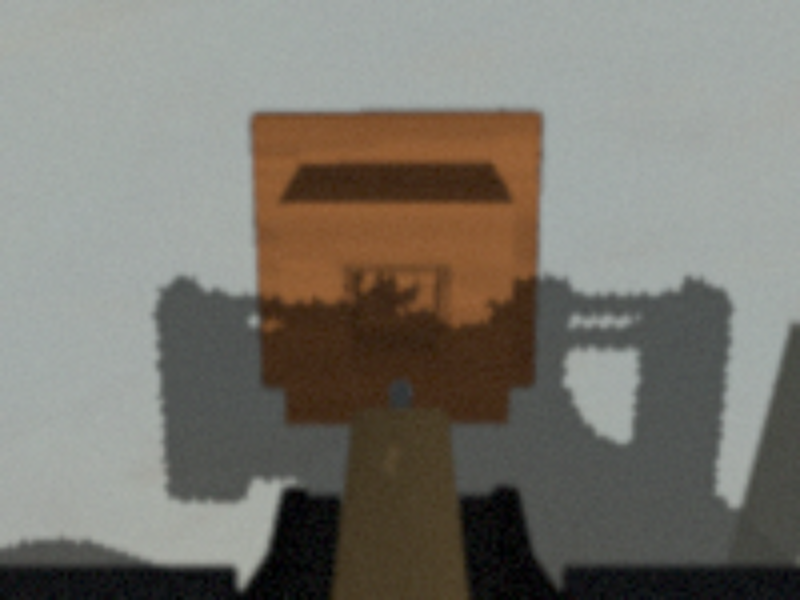

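In the crop the tip is at (400,385), the same place in the tool frame as before, so the stylus has not tilted or slipped. The pocket is square below it. I'll insert.

>>> carry_out([
  {"xyz": [0, -0.02, 2.5], "twist": [0, 0, 0], "hand": 255},
  {"xyz": [0, 0, 2.5], "twist": [0, 0, 0], "hand": 255},
  {"xyz": [0, 0, 1.5], "twist": [0, 0, 0], "hand": 255},
  {"xyz": [0, 0, 1.2], "twist": [0, 0, 0], "hand": 255},
  {"xyz": [0, 0, 1.2], "twist": [0, 0, 0], "hand": 255},
  {"xyz": [0, 0, 1], "twist": [0, 0, 0], "hand": 255},
  {"xyz": [0, 0, 1], "twist": [0, 0, 0], "hand": 255},
  {"xyz": [0, 0, 0.7], "twist": [0, 0, 0], "hand": 255},
  {"xyz": [0, 0, 0.3], "twist": [0, 0, 0], "hand": 255},
  {"xyz": [0, 0, 0], "twist": [0, 0, 0], "hand": 255},
])

```text
clock: 15.32
tcp_pos: [0.5152, -0.2466, 0.0898]
orientation: [-0.552, 3.093, -0.0]
ft_force: [0.1, 1.0, -0.8]
gripper_width: 0.0182
grasp_force: 30.0
```

```bash
python3 - <<'E'
from plant import *
from h import *
go(get_obs(),[.5150,-.2459,.0893],20.23)
E
```

```text
t 15.32 tcp [ 0.5152 -0.2466  0.0898] yaw 20.24 toolz [ 1.e-04 -1.e-04 -1.e+00] F [ 0.1  1.  -0.8] w 0.0182 gf 30.0
tool cm [-0.01  0.07  0.05]
twist [-0.01  0.01  0.01]
```

Down without resistance. I'll release it slowly.

>>> carry_out([
  {"xyz": [0, 0, 0], "twist": [0, 0, 0], "hand": 190},
  {"xyz": [0, 0, 0], "twist": [0, 0, 0], "hand": 150},
  {"xyz": [0, 0, 0], "twist": [0, 0, 0], "hand": 100},
  {"xyz": [0, 0, 0], "twist": [0, 0, 0], "hand": 60},
  {"xyz": [0, 0, 0], "twist": [0, 0, 0], "hand": 60},
  {"xyz": [0, 0, 0], "twist": [0, 0, 0], "hand": 60},
  {"xyz": [0, 0, 0], "twist": [0, 0, 0], "hand": 60},
  {"xyz": [0, 0, 0], "twist": [0, 0, 0], "hand": 60},
])

```text
clock: 16.32
tcp_pos: [0.5151, -0.2465, 0.0898]
orientation: [-0.552, 3.093, -0.0]
ft_force: [0.2, -0.4, 0.4]
gripper_width: 0.0659
grasp_force: 0.0
```

>>> carry_out([
  {"xyz": [0, 0, -1], "twist": [0, 0, 0], "hand": 60},
  {"xyz": [0, 0, -3], "twist": [0, 0, 0], "hand": 60},
  {"xyz": [0, 0, -4], "twist": [0, 0, 0], "hand": 60},
  {"xyz": [0, 0, -4], "twist": [0, 0, 0], "hand": 60},
  {"xyz": [0, 0, -2], "twist": [0, 0, 0], "hand": 60},
  {"xyz": [0, 0, 0], "twist": [0, 0, 0], "hand": 60},
  {"xyz": [0, 0, 0], "twist": [0, 0, 0], "hand": 60},
])

```text
clock: 17.2
tcp_pos: [0.5144, -0.2462, 0.2288]
orientation: [0.551, -3.091, -0.002]
ft_force: [-0.6, -0.5, -0.7]
gripper_width: 0.0667
grasp_force: 0.0
```

```bash
python3 - <<'E'
from plant import *
from h import *
o=get_obs();go(o,[.5335,.299,.10],20)
for n in("scene","wrist"):
  p,d=snapshot(n);c=camera_model(n)
  W=cloud(d,c["mtx"],c["cam_to_world"]);x,y,z=W[...,0],W[...,1],W[...,2]
  for a,b in((.072,.082),(.125,.145)):
    P=W[(abs(x-.515)<.05)&(abs(y+.2455)<.05)&(z>a)&(z<b)]
    if len(P): print(n,len(P),np.median(P[:,2]),rect(P))
E
```

```text
t 17.2 tcp [ 0.5144 -0.2462  0.2288] yaw 20.22 toolz [-1.6e-03  8.0e-04 -1.0e+00] F [-0.6 -0.5 -0.7] w 0.0667 gf 0.0
tool cm [-20.66  50.48  12.93]
twist [ 0.08 -0.07  0.22]
scene 334 0.07825687206147186 ((515.791015625, -245.004638671875), (60.46604919433594, 68.22404479980469), 21.5076961517334)
scene 68 0.13570164453597472 ((515.8732299804688, -245.356689453125), (17.723596572875977, 24.170072555541992), 22.20648193359375)
wrist 2207 0.07665618160132182 ((516.231201171875, -246.3464813232422), (60.245121002197266, 59.90522003173828), 20.73070526123047)
wrist 399 0.1364673993845742 ((515.5701293945312, -246.9348602294922), (17.11770248413086, 17.61932945251465), 19.9228458404541)
```

The stylus is fully down (handle top 0.1365 m) and upright. Next I'll close the hand and go to the plunger.

>>> carry_out([
  {"xyz": [-2.07, 5.05, 0], "twist": [0, 0, 0], "hand": 255},
  {"xyz": [-2.07, 5.05, 0], "twist": [0, 0, 0], "hand": 255},
  {"xyz": [-2.07, 5.05, 0], "twist": [0, 0, 0], "hand": 255},
  {"xyz": [-2.07, 5.05, 0], "twist": [0, 0, 0], "hand": 255},
  {"xyz": [-2.07, 5.05, 0], "twist": [0, 0, 0], "hand": 255},
  {"xyz": [-2.07, 5.05, 0], "twist": [0, 0, 0], "hand": 255},
  {"xyz": [-2.07, 5.05, 0], "twist": [0, 0, 0], "hand": 255},
  {"xyz": [-2.07, 5.05, 0], "twist": [0, 0, 0], "hand": 255},
  {"xyz": [-2.07, 5.05, 0], "twist": [0, 0, 0], "hand": 255},
  {"xyz": [-2.07, 5.05, 0], "twist": [0, 0, 0], "hand": 255},
])

```text
clock: 18.55
tcp_pos: [0.5341, 0.3005, 0.2285]
orientation: [0.552, -3.091, 0.002]
ft_force: [0.9, 0.5, -0.4]
gripper_width: 0.0004
grasp_force: 0.0
```

>>> carry_out([
  {"xyz": [0, 0, 3], "twist": [0, 0, 0], "hand": 255},
  {"xyz": [0, 0, 3], "twist": [0, 0, 0], "hand": 255},
  {"xyz": [0, 0, 3], "twist": [0, 0, 0], "hand": 255},
  {"xyz": [0, 0, 2], "twist": [0, 0, 0], "hand": 255},
  {"xyz": [0, 0, 1], "twist": [0, 0, 0], "hand": 255},
  {"xyz": [0, 0, 0], "twist": [0, 0, 0], "hand": 255},
  {"xyz": [0, 0, 0], "twist": [0, 0, 0], "hand": 255},
])

```text
clock: 19.42
tcp_pos: [0.5351, 0.2993, 0.1106]
orientation: [-0.552, 3.091, 0.001]
ft_force: [-0.1, 0.1, -1.4]
gripper_width: 0.0007
grasp_force: 0.0
```

```bash
python3 - <<'E'
from plant import *
from h import *
go(get_obs(),[.5335,.299,.0580],20)
E
```

```text
t 19.43 tcp [0.5351 0.2993 0.1106] yaw 20.25 toolz [ 1.3e-03  8.0e-04 -1.0e+00] F [-0.1  0.1 -1.4] w 0.0007 gf 0.0
tool cm [0.17 0.03 5.26]
twist [0.02 0.09 0.25]
```

>>> carry_out([
  {"xyz": [0.15, 0, 2], "twist": [0, 0, 0], "hand": 255},
  {"xyz": [0, 0, 2], "twist": [0, 0, 0], "hand": 255},
  {"xyz": [0, 0, 1], "twist": [0, 0, 0], "hand": 255},
  {"xyz": [0, 0, 0.3], "twist": [0, 0, 0], "hand": 255},
  {"xyz": [0, 0, 0.3], "twist": [0, 0, 0], "hand": 255},
  {"xyz": [0, 0, 0.2], "twist": [0, 0, 0], "hand": 255},
  {"xyz": [0, 0, 0], "twist": [0, 0, 0], "hand": 255},
  {"xyz": [0, 0, 0], "twist": [0, 0, 0], "hand": 255},
])

```text
clock: 20.42
tcp_pos: [0.5333, 0.2984, 0.0523]
orientation: [-0.552, 3.092, 0.0]
ft_force: [-2.1, -1.5, 3.1]
gripper_width: 0.0002
grasp_force: 2.0
```

>>> carry_out([
  {"xyz": [0, 0, 0.15], "twist": [0, 0, 0], "hand": 255},
  {"xyz": [0, 0, 0.08], "twist": [0, 0, 0], "hand": 255},
  {"xyz": [0, 0, 0.05], "twist": [0, 0, 0], "hand": 255},
  {"xyz": [0, 0, 0], "twist": [0, 0, 0], "hand": 255},
  {"xyz": [0, 0, 0], "twist": [0, 0, 0], "hand": 255},
])

```text
clock: 21.05
tcp_pos: [0.5334, 0.2985, 0.0504]
orientation: [-0.553, 3.092, -0.0]
ft_force: [-5.3, -2.0, 10.4]
gripper_width: 0.0008
grasp_force: 5.3
```

>>> carry_out([
  {"xyz": [0, 0, 0.06], "twist": [0, 0, 0], "hand": 255},
  {"xyz": [0, 0, 0], "twist": [0, 0, 0], "hand": 255},
  {"xyz": [0, 0, 0], "twist": [0, 0, 0], "hand": 255},
])

```text
clock: 21.42
tcp_pos: [0.5334, 0.2985, 0.0503]
orientation: [-0.553, 3.092, -0.0]
ft_force: [-4.6, -1.6, 13.7]
gripper_width: 0.0003
grasp_force: 6.6
```

The plunger is on its stop: the force rises and the height does not change. I'll release and rise.

>>> carry_out([
  {"xyz": [0, 0, -0.5], "twist": [0, 0, 0], "hand": 255},
  {"xyz": [0, 0, -1], "twist": [0, 0, 0], "hand": 255},
  {"xyz": [0, 0, -3], "twist": [0, 0, 0], "hand": 255},
  {"xyz": [0, 0, -5], "twist": [0, 0, 0], "hand": 255},
  {"xyz": [0, 0, -3], "twist": [0, 0, 0], "hand": 255},
  {"xyz": [0, 0, 0], "twist": [0, 0, 0], "hand": 255},
  {"xyz": [0, 0, 0], "twist": [0, 0, 0], "hand": 255},
  {"xyz": [0, 0, 0], "twist": [0, 0, 0], "hand": 255},
])

```text
clock: 22.42
tcp_pos: [0.5326, 0.2981, 0.1718]
orientation: [0.551, -3.09, 0.002]
ft_force: [0.1, 0.3, -0.2]
gripper_width: 0.0004
grasp_force: 0.0
```

```bash
python3 - <<'E'
from plant import *
from h import *
p,d=snapshot("scene");c=camera_model("scene");W=cloud(d,c["mtx"],c["cam_to_world"]);x,y,z=W[...,0],W[...,1],W[...,2]
for cx,cy,r,a,b in((.515,-.2455,.03,.125,.145),(.533,.299,.02,.05,.07)):
    P=W[(abs(x-cx)<r)&(abs(y-cy)<r)&(z>a)&(z<b)]
    if len(P): print(len(P),np.median(P[:,2]),rect(P))
p0=np.load("scene.npz")["p"]
cv2.imwrite("pics/s6.png",p[:,:,::-1])
E
```

```text
71 0.1352145654838487 ((515.118408203125, -243.6204376220703), (19.787174224853516, 21.429006576538086), 30.643699645996094)
149 0.05909912602902623 ((533.4473266601562, 302.452392578125), (33.255210876464844, 27.628190994262695), 9.394068717956543)
```

View pics/s6.png

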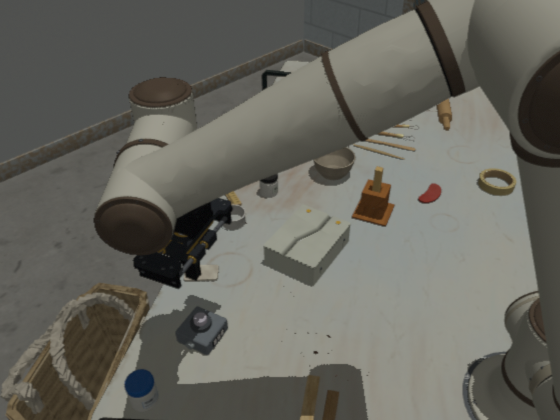

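The picture shows the stylus upright in its stand at (377,190), the plunger up at (201,320) with its top at 0.059 m, and the bystanders in place. I'll hand in.

```bash
python3 -c "
from plant import *
print(sign_off())"
```

```text
the job is handed in; nothing more can be done
None
```

I cleared the joint in one pass, put the stylus back fully down and upright in its stand, pushed the counter plunger to its stop and released it, and handed the job in at about 22.5 s; no verdict was returned.

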